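# Seal the lid of the larger dry box

### The job

Two grey instrument boxes with loose aluminium lids stand on the bench. Seal the larger one: press its lid down at one corner first, then at the other corners in turn, until it sits flat and fully home on the rim all round. Leave the smaller box with its lid loose, as it is.

Things in the scene. Friction and masses are not known exactly. Their poses are not given: they have to be found in the camera images.
- dry_box: the larger grey box, fixed to the bench, 124 (own x) by 154 mm (own y), rim 50 mm high, left or right of the other box, yaw within 0.45 rad. Origin: centre of its underside, z up. In each inner corner, at x = +-48, y = +-63 mm, a black rubber plug holds the lid 8 mm above the rim. A plug slides down under about 10 N and stays down, with no spring back.
- lid: the larger box's loose rigid aluminium lid, 130 x 160 x 6 mm, 0.25 kg. Origin: centre of its upper face, z up, x and y as the box's. Low sight glass in the middle; flat 20 mm rings at x = +-48, y = +-63 mm mark where to press, over the plugs. Upper face 64 mm above the bench at first, 56 mm when home. As one corner is pressed the lid rocks, and the opposite corner may rise by up to 8 mm until its turn comes.
- small_lid: the smaller box's lid, 92 x 112 mm, of the same make, standing 8 mm proud of its own box (86 x 106 mm, rim 40 mm above the bench); upper face 54 mm above the bench. Origin: centre of its upper face. To be left as it is.
There are look-alikes about, which are no part of the job. What is shaped like the lid but green is not meant.

How it is judged (in metres and radians):
On the way, in this order (a step that is already met when the one before it is completed fails the run):
1. one corner of the larger lid is pressed down first, alone, so that the lid rocks over (tilted more than 3.4 degrees, its middle still at least 6 mm above home) (angle between lid's own z axis and vertical above 0.06 rad and z of lid in the frame of dry_box above 0.062 m), for 0.1 s.
2. further corners follow: the lid is partly down (its middle less than 6 mm above home) and still tilted by more than 1.7 degrees (angle between lid's own z axis and vertical above 0.03 rad and z of lid in the frame of dry_box below 0.062 m), for 0.05 s.
At the end, for the whole second after the job is handed in: the larger lid lies at rest on its box, its upper face within 3 mm of home (56 mm above the bench), level within 2 degrees and centred within 10 mm; the smaller lid is still loose and proud, less than 4 mm lower than at first (z of lid in the frame of dry_box between 0.053 and 0.059 m and angle between lid's own z axis and vertical below 0.035 rad and horizontal distance between lid and dry_box below 0.01 m and linear speed of lid below 0.02 m/s and height (world z) of small_lid above 0.05 m); the robot touches nothing.
It fails at once if the smaller lid is pressed, tipped by more than 3.4 degrees or shifted by more than 10 mm (angle between small_lid's own z axis and vertical above 0.06 rad or distance of small_lid from where it was at the start of the episode above 0.01 m or height (world z) of small_lid below 0.05 m).
It also fails if it takes over 43 s, if anything falls off the work surface, if the arm or the gripper's body presses on something with over 40 N, if the wrist force passes 120 N, or if a joint passes its speed limit or range.

### The arm

A 7-joint arm with a two-finger parallel gripper is mounted at the origin on a cart in front of the work surface, level with it; the furniture and walls round the work are solid. World frame = base frame: x ahead of the robot, y to its left, z up, the work surface at z = 0. Lengths are in mm, angles in rad, forces in N, time in s.
With the tool pointing down it reaches from about 350 to 900 mm from the base axis. Payload 8.1 kg.
Tool frame: the origin (TCP) lies midway between the tips of the shut fingers; the grasp point (between the pads) lies 19 mm behind it; z points along the fingers, y is the direction in which the jaws open and shut (so a half turn about z gives the same grasp; the last joint's range is limited). The gripper opens to 92 mm and grips with 3 to 60 N. Pads are 19 mm wide; open, the fingers measure 130 mm over their backs; the gripper's body (75 mm by 190 mm) begins 47 mm behind the grasp point.
Start: joints at [1.121, 0.434, 0.025, 1.573, -0.012, 1.134, -0.075], TCP at [212.408, -587.813, 226.742] pointing down, gripper open.
Joint ranges: [-2.62, 2.62], [-0.44, 2.09], [-1.27, 1.32], [0.08, 2.57], [-1.32, 4.46], [0.12, 2], [-2.74, 2.74]. Speed limits (rad/s): [2.22, 2.22, 3.01, 3.01, 3.14, 3.14, 3.14].

### API

Orientations are given as a unit quaternion [w, x, y, z].
In Python, from cell import r, vision, job gives the robot as it stands.
- The arm moves only by the shell command python3 -m inch 'ROWS' [FORCE]. ROWS is JSON, a list of rows, each a list of 7 numbers: the gripper command: -1 is fully open, 1 is shut, values between are in proportion, then the shift along the world's x, y, z in mm, then the turn, a rotation vector about the world's x, y, z in rad. In form: [[jaw, x, y, z, wx, wy, wz], ...]. A call has 1 to 20 rows; each row is the pose to reach, as a shift and turn from the pose measured when the call began; what a row does not reach only later rows make up. A row lasts 1/12 s, in which the tool goes at most 41.7 mm and 7.16 degrees, less where a joint would pass 70% of its speed; a pose out of reach is approached as far as the arm can. A call with a gripper value outside its range is refused whole. The fingers move at their own pace and stop on an object; FORCE is the grip in N (left out, the last holds). Time passes only in rows, so rows that repeat a pose let the fingers close. It gives the time, the measured TCP pose, the force and the opening at its end, in the units of the state.
- r.observe(): the state, without advancing time (a new reading comes with each control period).
- vision.grab_frame(name): name is "side" or "top"; returns (picture, depth): 480x640x3 uint8, red, green, blue; 480x640 float32, mm along the optical axis (not along the pixel's ray), 0 where there is no reading.
- vision.camera_model(name): a dict with "intrinsics" (3x3 intrinsics, pixels), "R" (3x3) and "t" (3): a world point X has camera coordinates R X + t. Camera axes: x right, y down, z forward; pixel columns grow to the right and rows downward; lengths in mm; the calibration is good to about 2 mm. A picture is of the moment at which its call begins. camera_model takes no time and is no camera call.
- job.hand_in(): hands the job in, once; it reports no verdict.
The state is a dict: "clock": time; "qpos": joint angles; "dq": joint speeds; "tau": joint torques, N m; "tcp_pos": TCP position; "tool_rot": TCP orientation; "ft_force": force on the tool from outside, world axes, zero at the start; "wrist_torque": the same for the moment, N m; "opening": finger opening in mm.
Only numpy, scipy, OpenCV 4.12 (cv2) and the standard library are available. Lean on these libraries where they do the work, as an engineer would, in place of code of your own. Each camera call takes 0.05 s, during which the arm holds its last target.

## Working session

There is one attempt and no reset: what is moved stays moved. The work goes in short steps, Python scripts to look and compute and a shell command to move; the robot and the scene stay as the last step left them, time stands still between calls to the robot, and variables do not carry over. Pictures are saved under pics/ and viewed, and the job is handed in when it is done.

```bash
mkdir -p pics; ls; python3 - <<'E'
from cell import r,vision,job
import cv2,numpy as np
s=r.observe();print(s)
for n in("top","side"):
    p,d=vision.grab_frame(n);cv2.imwrite(f"pics/{n}0.png",p[:,:,::-1]);np.save(f"{n}0.npy",d);np.save(f"{n}0rgb.npy",p)
    print(n,vision.camera_model(n))
E
```

```text
pics
{'clock': 0.0, 'qpos': array([ 1.1213906 ,  0.43523145,  0.02496051,  1.57408619, -0.01160463,
        1.13397879, -0.0750822 ]), 'dq': array([-3.80652501e-05,  4.78282372e-04, -1.77466284e-04,  1.40262637e-03,
       -4.09703761e-04, -7.42358140e-05, -3.28042332e-05]), 'tau': array([-1.80342690e-04, -6.67854238e+01,  9.84813273e-01, -3.14465582e+01,
       -6.05922681e-02,  4.28898528e-02,  1.56743963e-04]), 'tcp_pos': array([ 212.21962088, -587.3348402 ,  225.94377339]), 'tool_rot': array([-7.53500636e-04,  9.85006729e-01,  1.72514166e-01, -1.99257441e-04]), 'ft_force': array([ 0.58644342, -0.44112164,  0.08607697]), 'wrist_torque': array([-0.07101829, -0.03039347,  0.00424358]), 'opening': 91.57789421329386}
top {'intrinsics': array([[504.14545971,   0.        , 313.95995163],
       [  0.        , 504.14545971, 243.42845474],
       [  0.        ,   0.        ,   1.        ]]), 'R': array([[-0.01674965, -0.99982635,  0.0081677 ],
       [-0.99565747,  0.01593055, -0.09171923],
       [ 0.09157318, -0.0096685 , -0.99575141]]), 't': array([-320.97607877,  492.64891227, 1336.21484483])}
side {'intrinsics': array([[460.7047807 ,   0.        , 318.25780012],
       [  0.        , 460.7047807 , 243.06928726],
       [  0.        ,   0.        ,   1.        ]]), 'R': array([[ 0.99864946, -0.05188519,  0.0026798 ],
       [-0.03238902, -0.6620723 , -0.74873975],
       [ 0.04062273,  0.74764176, -0.66285866]]), 't': array([-518.1428755 , -169.20552363, 1469.55168086])}
```

View pics/top0.png

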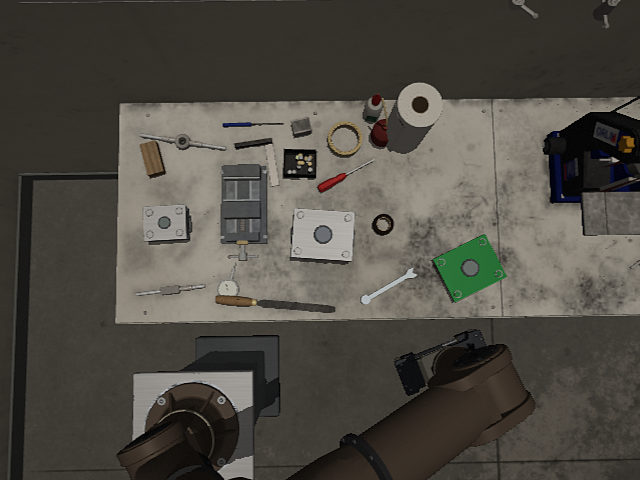

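View pics/side0.png

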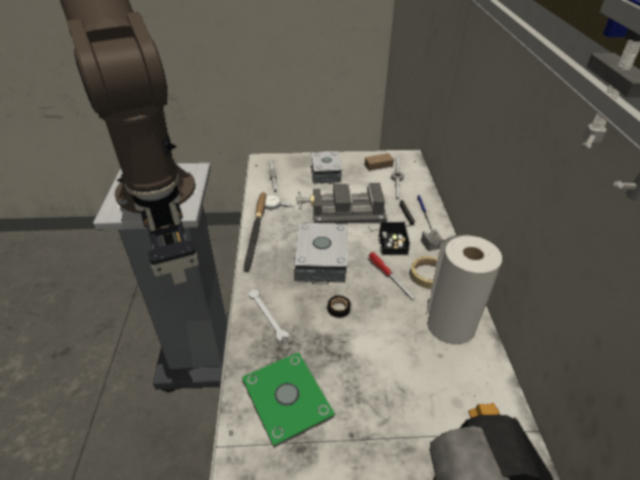

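The top view shows the large lid centred near pixel (323,236) and the small lid near (165,223). The vice at (244,205) lies between them, and the green look-alike is at (470,268). Next I'll measure the large lid.

```bash
cat > h.py <<'E'
import numpy as np,cv2
from cell import vision
def unproj(n,u,v,z=None,d=None):
    c=vision.camera_model(n);K,R,t=c["intrinsics"],c["R"],c["t"]
    ray=np.linalg.inv(K)@np.array([u,v,1.])
    if d is not None: return R.T@(ray*d-t)
    o=-R.T@t; w=R.T@ray
    return o+w*(z-o[2])/w[2]
def cloud(n,d):
    c=vision.camera_model(n);K,R,t=c["intrinsics"],c["R"],c["t"]
    v,u=np.mgrid[0:480,0:640]
    P=np.stack([(u-K[0,2])/K[0,0]*d,(v-K[1,2])/K[1,1]*d,d],-1)-t
    return P@R
E
python3 - <<'E'
from h import *
p=np.load("top0rgb.npy");d=np.load("top0.npy");P=cloud("top",d)
for nm,(u0,u1,v0,v1,zl,zh) in dict(big=(280,365,200,275,52,76),small=(135,195,198,250,44,64)).items():
    m=np.zeros((480,640),np.uint8)
    z=P[v0:v1,u0:u1,2]; m[v0:v1,u0:u1]=((z>zl)&(z<zh)&(d[v0:v1,u0:u1]>0))*255
    n,l,st,ce=cv2.connectedComponentsWithStats(m);k=1+np.argmax(st[1:,4]);Q=P[l==k]
    print(nm,len(Q),"z med",np.median(Q[:,2]),Q[:,2].std())
    rc=cv2.minAreaRect(Q[:,:2].astype(np.float32));print(rc, np.round(cv2.boxPoints(rc)))
crop=cv2.resize(p[195:280,275:370],None,fx=8,fy=7.05,interpolation=cv2.INTER_CUBIC)[:,:,::-1];cv2.imwrite("pics/c0.png",crop)
# heights around for clearance
print(P[160:245,218:270,2].max(), P[205:245,360:400,2].max(), P[280:315,215:340,2].max())
E
```

```text
big 2984 z med 63.329521106897595 2.8134020697177426
((507.9241943359375, -350.64501953125), (160.03076171875, 130.40567016601562), 85.36114501953125) [[ 436. -425.]
 [ 566. -436.]
 [ 579. -276.]
 [ 449. -266.]]
small 1473 z med 54.16869862230853 2.827348313584276
((547.2578735351562, 67.15597534179688), (92.85709381103516, 113.66401672363281), 2.0953290462493896) [[499. 122.]
 [503.   9.]
 [596.  12.]
 [592. 126.]]
1378.3448300210698 1378.3448300210698 1378.3448300210698
```

View pics/c0.png

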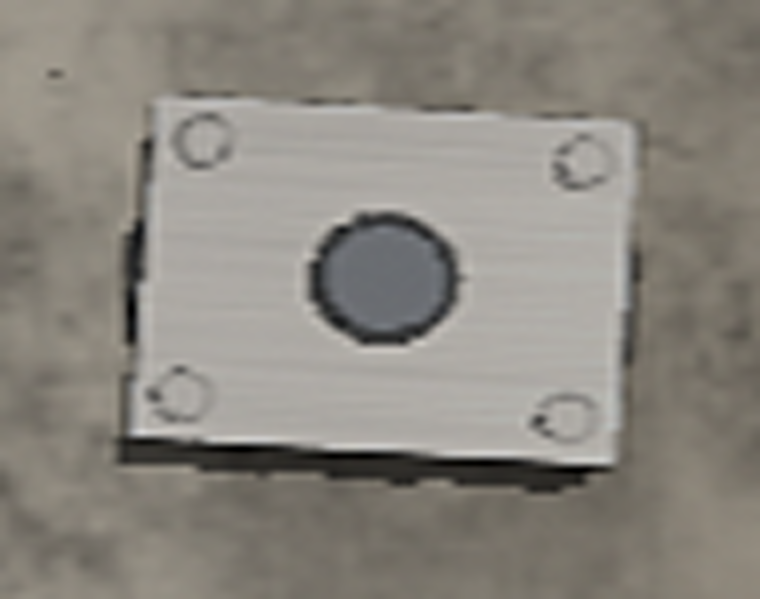

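```bash
python3 - <<'E'
from h import *
d=np.load("top0.npy");P=cloud("top",d)
P[d<=0]=np.nan
for a in [(160,250,218,272),(205,245,368,400),(220,300,215,250),(280,315,215,340),(85,150,365,445)]:
    Q=P[a[0]:a[1],a[2]:a[3]].reshape(-1,3);Q=Q[Q[:,2]>15];print(np.nanpercentile(Q[:,2],99),np.nanmin(Q[:,:2],0),np.nanmax(Q[:,:2],0))
for (cu,cv_) in [(203,140),(583,162),(570,418),(184,395),(384,278)]:
    print(unproj("top",275+cu/8-.45,195+cv_/7.05-.45,z=64).round(1))
E
```

```text
72.6845249675319 [ 472.85413164 -199.98719865] [705.94755192 -74.31575157]
23.487750133009175 [ 510.73828102 -545.48006611] [ 565.71627077 -489.89711269]
61.13181908205819 [ 341.15049502 -158.12815455] [556.00067407 -62.17054937]
30.282441823622147 [ 318.7074671  -294.19603643] [393.08558455 -61.39569214]
230.59540996290974 [ 736.56229033 -699.15366924] [ 902.39620035 -469.28507769]
[ 560.9 -293.    64. ]
[ 550.7 -417.8   64. ]
[ 455.  -411.4   64. ]
[ 465.6 -285.4   64. ]
[ 508.2 -351.6   64. ]
```

```bash
python3 -m inch '[[1,34,17,0,0,0,0],[1,68,34,0,0,0,0],[1,102,51,0,0,0,0],[1,136,68,0,0,0,0],[1,170,85,0,0,0,0],[1,204,102,0,0,0,0],[1,238,119,-20,0,0,0],[1,272,136,-40,0,0,0],[1,306,153,-70,0,0,0],[1,338.5,170,-100,0,0,0],[1,338.5,170,-130,0,0,0],[1,338.5,170,-140,0,0,0],[1,338.5,170,-140,0,0,0],[1,338.5,170,-140,0,0,0]]' 40
```

```text
clock: 1.27
tcp_pos: [549.5, -418.4, 86.0]
tool_rot: [-0.001, 0.985, 0.172, -0.001]
ft_force: [0.0, -1.6, 0.9]
opening: 3.5
```

```bash
python3 -m inch '[[1,1,1,-8,0,0,0],[1,1,1,-16,0,0,0],[1,1,1,-20,0,0,0],[1,1,1,-20,0,0,0]]'; python3 -m inch '[[1,0,0,-2,0,0,0],[1,0,0,-4,0,0,0],[1,0,0,-6,0,0,0],[1,0,0,-8,0,0,0],[1,0,0,-10,0,0,0],[1,0,0,-10,0,0,0]]'
```

```text
clock: 1.6
tcp_pos: [549.6, -417.8, 65.6]
tool_rot: [-0.001, 0.985, 0.171, -0.001]
ft_force: [-0.4, 0.1, 0.1]
opening: 0.3
clock: 2.1
tcp_pos: [550.3, -418.6, 58.0]
tool_rot: [0.0, 0.985, 0.171, -0.0]
ft_force: [-3.4, 1.5, 14.3]
opening: 0.6
```

```bash
python3 -m inch '[[1,0,0,-2,0,0,0],[1,0,0,-4,0,0,0],[1,0,0,-5,0,0,0],[1,0,0,-5,0,0,0]]';  python3 - <<'E'
from cell import vision
import cv2,numpy as np
p,d=vision.grab_frame("side");cv2.imwrite("pics/s1.png",cv2.resize(p[190:310,260:380],None,fx=5,fy=5)[:,:,::-1])
E
```

```text
clock: 2.43
tcp_pos: [550.7, -418.8, 57.5]
tool_rot: [0.001, 0.985, 0.171, 0.0]
ft_force: [-10.5, 8.2, 33.4]
opening: 0.2
```

View pics/s1.png

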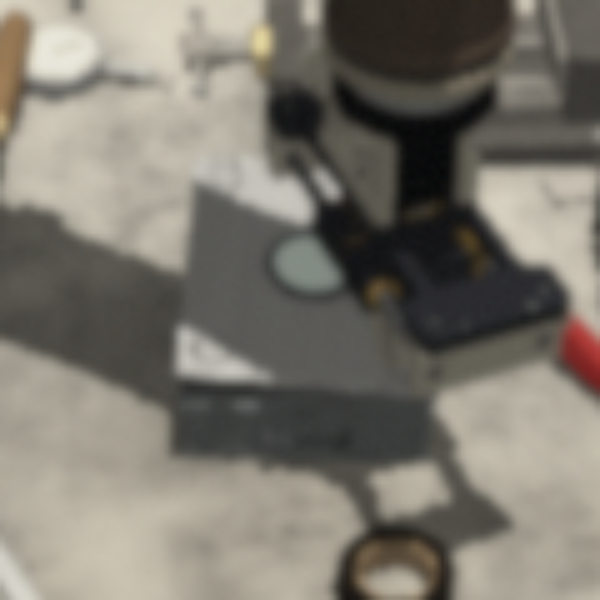

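```bash
python3 -m inch '[[1,0,0,15,0,0,0],[1,0,0,30,0,0,0],[1,-30,3,32,0,0,0],[1,-60,5,32,0,0,0],[1,-95,8,32,0,0,0],[1,-95,8,32,0,0,0],[1,-95,8,32,0,0,0]]';  cat > m.py <<'E'
from h import *
import sys
p,d=vision.grab_frame("top");P=cloud("top",d);P[d<=0]=np.nan
cv2.imwrite(f"pics/{sys.argv[1]}.png",cv2.resize(p[180:300,250:400],None,fx=5,fy=5)[:,:,::-1])
c=np.array([508.2,-351.1]);a=-.081;ex=np.array([np.cos(a),np.sin(a)]);ey=np.array([-np.sin(a),np.cos(a)])
L=np.stack([(P[...,:2]-c)@ex,(P[...,:2]-c)@ey,P[...,2]],-1)
m=(abs(L[...,0])<63)&(abs(L[...,1])<78)&(L[...,2]>40)&(L[...,2]<80)&(np.hypot(L[...,0],L[...,1])>25)
Q=L[m]
for i in range(5):
    A=np.c_[Q[:,:2],np.ones(len(Q))];k=np.linalg.lstsq(A,Q[:,2],rcond=None)[0];e=A@k-Q[:,2];Q=Q[abs(e)<max(2.5*e.std(),2)]
print("lid fit",len(Q),"z0",k[2].round(2),"tilt",np.hypot(k[0],k[1]).round(4),"corners",{(sx,sy):round(k@[48*sx,63*sy,1],1) for sx in(1,-1) for sy in(1,-1)})
E
python3 m.py t1
```

```text
clock: 3.07
tcp_pos: [453.4, -411.5, 90.1]
tool_rot: [0.001, 0.985, 0.17, -0.0]
ft_force: [-0.4, 0.4, 0.0]
opening: 0.4
lid fit 1361 z0 63.13 tilt 0.0042 corners {(1, 1): np.float64(63.3), (1, -1): np.float64(62.8), (-1, 1): np.float64(63.4), (-1, -1): np.float64(62.9)}
```

View pics/t1.png

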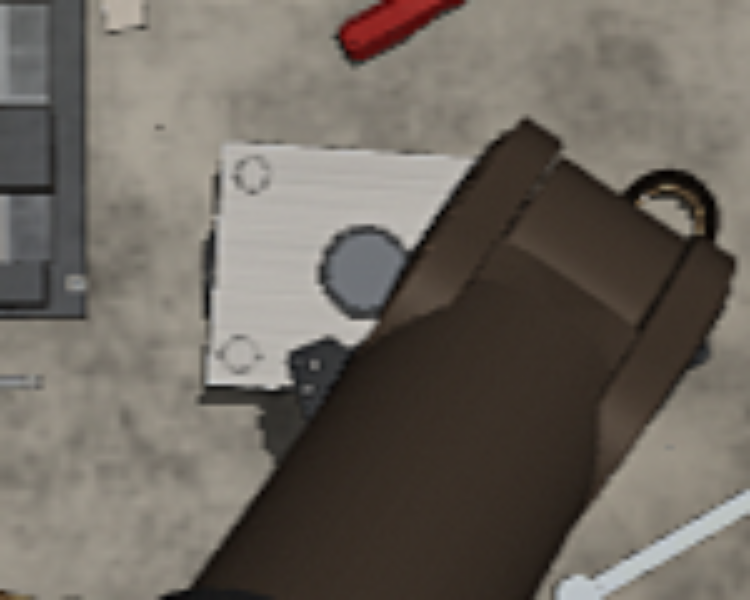

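The lid rested level again after release. During the press the finger reached 57.5 mm and force rose to 33 N. That matches the rim corner bottoming: about 6.5 mm down at the ring, a tilt of about 0.085 rad. Next I'll press the adjacent corner B.

```bash
python3 -m inch '[[1,1.5,1,-10,0,0,0],[1,1.5,1,-20,0,0,0],[1,1.5,1,-25,0,0,0],[1,1.5,1,-25,0,0,0],[1,1.5,1,-27,0,0,0],[1,1.5,1,-29,0,0,0],[1,1.5,1,-31,0,0,0],[1,1.5,1,-33,0,0,0],[1,1.5,1,-35,0,0,0],[1,1.5,1,-37,0,0,0],[1,1.5,1,-38,0,0,0],[1,1.5,1,-38,0,0,0]]'; python3 m.py t2
```

```text
clock: 4.12
tcp_pos: [457.5, -410.3, 56.7]
tool_rot: [0.002, 0.985, 0.171, 0.001]
ft_force: [-14.0, 11.1, 47.5]
opening: 0.3
lid fit 1311 z0 59.53 tilt 0.0669 corners {(1, 1): np.float64(64.1), (1, -1): np.float64(55.7), (-1, 1): np.float64(63.4), (-1, -1): np.float64(55.0)}
```

Corner B is down: the lid's middle is about 60 mm and its tilt 0.067 rad. Next is D.

```bash
python3 -m inch '[[1,0,0,15,0,0,0],[1,0,0,30,0,0,0],[1,2,35,32,0,0,0],[1,5,75,32,0,0,0],[1,8,115,32,0,0,0],[1,8,126,32,0,0,0],[1,8,126,32,0,0,0],[1,8,126,32,0,0,0]]'; python3 m.py t3
```

```text
clock: 4.83
tcp_pos: [465.8, -284.0, 88.9]
tool_rot: [0.002, 0.985, 0.171, 0.001]
ft_force: [-0.3, -1.5, -0.7]
opening: 0.2
lid fit 1247 z0 59.63 tilt 0.0563 corners {(1, 1): np.float64(63.4), (1, -1): np.float64(56.3), (-1, 1): np.float64(62.9), (-1, -1): np.float64(55.9)}
```

View pics/t3.png

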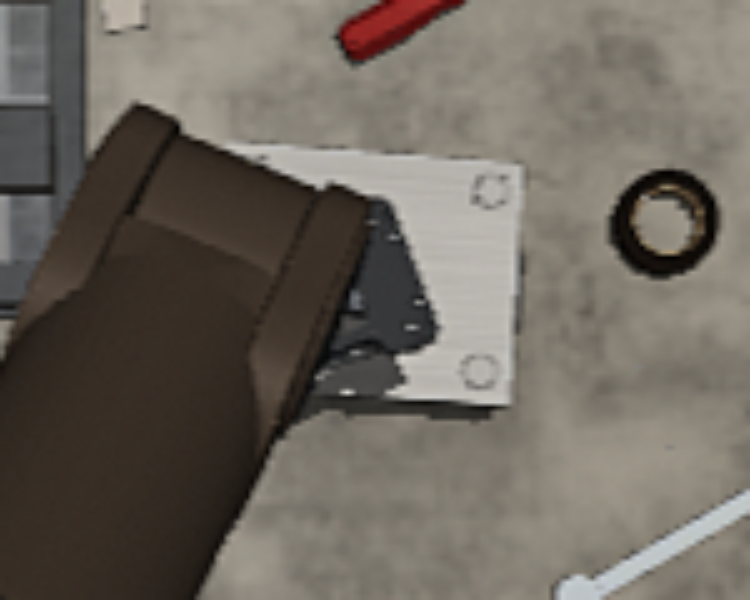

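```bash
python3 -m inch '[[1,0,0,-10,0,0,0],[1,0,0,-20,0,0,0],[1,0,0,-24,0,0,0],[1,0,0,-26,0,0,0],[1,0,0,-28,0,0,0],[1,0,0,-30,0,0,0],[1,0,0,-32,0,0,0],[1,0,0,-34,0,0,0],[1,0,0,-36,0,0,0],[1,0,0,-38,0,0,0],[1,0,0,-38,0,0,0]]'; python3 -m inch '[[1,0,0,15,0,0,0],[1,0,0,32,0,0,0],[1,40,-3,34,0,0,0],[1,75,-6,34,0,0,0],[1,96,-8,34,0,0,0],[1,96,-8,34,0,0,0],[1,96,-8,34,0,0,0]]'; python3 m.py t4
```

```text
clock: 5.8
tcp_pos: [465.2, -286.4, 55.7]
tool_rot: [0.003, 0.986, 0.17, 0.002]
ft_force: [-21.9, 10.9, 77.2]
opening: 0.6
clock: 6.38
tcp_pos: [561.5, -294.5, 88.3]
tool_rot: [0.003, 0.986, 0.17, 0.001]
ft_force: [-0.4, 0.1, 0.1]
opening: 0.6
lid fit 1975 z0 55.73 tilt 0.0055 corners {(1, 1): np.float64(55.9), (1, -1): np.float64(56.1), (-1, 1): np.float64(55.4), (-1, -1): np.float64(55.6)}
```

With 77 N at D the lid came down nearly flat. I'll press A, then C again, more gently.

```bash
python3 -m inch '[[1,0,1,-12,0,0,0],[1,0,1,-22,0,0,0],[1,0,1,-27,0,0,0],[1,0,1,-30,0,0,0],[1,0,1,-32,0,0,0],[1,0,1,-34,0,0,0],[1,0,1,-36,0,0,0],[1,0,1,-36,0,0,0]]'; python3 -m inch '[[1,0,0,15,0,0,0],[1,0,0,30,0,0,0],[1,-3,-40,32,0,0,0],[1,-7,-80,32,0,0,0],[1,-10,-120,32,0,0,0],[1,-10,-124,32,0,0,0],[1,-10,-124,32,0,0,0],[1,-10,-124,32,0,0,0]]'; python3 m.py t5
```

```text
clock: 7.1
tcp_pos: [558.5, -293.6, 56.0]
tool_rot: [0.002, 0.986, 0.169, -0.0]
ft_force: [-18.9, 8.1, 43.5]
opening: 0.6
clock: 7.77
tcp_pos: [548.1, -417.5, 87.6]
tool_rot: [0.002, 0.986, 0.168, -0.0]
ft_force: [0.2, 1.2, 0.2]
opening: 0.4
lid fit 381 z0 55.49 tilt 0.0054 corners {(1, 1): np.float64(55.3), (1, -1): np.float64(55.9), (-1, 1): np.float64(55.1), (-1, -1): np.float64(55.7)}
```

```bash
python3 -m inch '[[1,1,0,-12,0,0,0],[1,1,0,-22,0,0,0],[1,1,0,-27,0,0,0],[1,1,0,-30,0,0,0],[1,1,0,-32,0,0,0],[1,1,0,-34,0,0,0],[1,1,0,-36,0,0,0],[1,1,0,-36,0,0,0]]'; python3 -m inch '[[1,0,0,15,0,0,0],[1,0,0,40,0,0,0],[1,0,0,80,0,0,0],[1,-40,-20,110,0,0,0],[1,-80,-40,110,0,0,0],[1,-120,-60,110,0,0,0],[1,-160,-80,110,0,0,0],[1,-200,-100,120,0,0,0],[1,-240,-120,120,0,0,0],[1,-270,-140,120,0,0,0],[1,-270,-140,120,0,0,0],[1,-270,-140,120,0,0,0]]'; python3 m.py t6;python3 - <<'E'
from h import *
p,d=vision.grab_frame("top");P=cloud("top",d);cv2.imwrite("pics/top9.png",p[:,:,::-1])
for nm,(u0,u1,v0,v1,zl,zh) in dict(big=(280,365,200,275,49,76),small=(135,195,198,250,44,64)).items():
    z=P[v0:v1,u0:u1,2]; m=np.zeros((480,640),np.uint8);m[v0:v1,u0:u1]=((z>zl)&(z<zh)&(d[v0:v1,u0:u1]>0))*255
    n,l,st,ce=cv2.connectedComponentsWithStats(m);k=1+np.argmax(st[1:,4]);Q=P[l==k]
    print(nm,np.median(Q[:,2]),cv2.minAreaRect(Q[:,:2].astype(np.float32)))
E
```

```text
clock: 8.48
tcp_pos: [549.5, -414.3, 56.1]
tool_rot: [0.001, 0.985, 0.17, -0.0]
ft_force: [-15.9, 14.1, 43.9]
opening: 0.3
clock: 9.48
tcp_pos: [272.4, -557.8, 176.1]
tool_rot: [0.002, 0.986, 0.165, -0.002]
ft_force: [-0.2, 0.2, 0.6]
opening: 0.2
lid fit 2462 z0 55.35 tilt 0.0063 corners {(1, 1): np.float64(55.0), (1, -1): np.float64(55.1), (-1, 1): np.float64(55.6), (-1, -1): np.float64(55.7)}
big 55.5390509477787 ((508.5535888671875, -351.3490295410156), (160.08172607421875, 130.61965942382812), 85.30884552001953)
small 53.96423865391936 ((547.057373046875, 66.7469253540039), (92.97765350341797, 113.91820526123047), 1.7944960594177246)
```

View pics/top9.png

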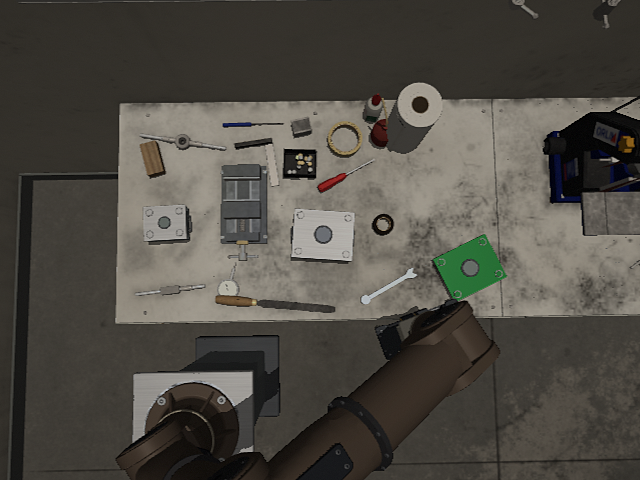

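The picture shows the large lid at (323,235), flat and centred, the small lid at (165,223) unchanged, and the arm clear of everything.

```bash
python3 -c "
from cell import job
print(job.hand_in())"
```

```text
the job is handed in; nothing more can be done
None
```

The larger lid is pressed home on its box, and I handed the job in at about 9.5 s. Using the shut fingertips, I pressed corner (+48,−63) first and alone. I then pressed (−48,−63), (−48,+63) and (+48,+63), and finished by pressing the first corner again.

**Final checks:**
- **Large lid:** its upper face reads about 55.4 mm by camera, which read about 0.7 mm low at the start. Tilt is about 0.006 rad, and the lid moved less than 1 mm sideways.
- **Small lid:** it reads 54.0 mm and is within about 0.5 mm of where it was.
- **Arm:** it is clear of everything, and the wrist force reads about 0.

**Not fully confirmed:**
- **First rock:** the lid settled level again once released, and the camera did not measure it while the corner was held down. I inferred about 0.085 rad from the finger height of 57.5 mm at 33 N.
- **Second stage:** the camera did measure this one, with the lid's middle at about 60 mm and tilted 0.067 rad.
- **Last corners:** the third press reached about 77 N, under the 120 N limit, and took the fourth corner most of the way down with it. Pressing the fourth corner then only confirmed it.

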